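# Jack up the lab instrument by its lug and hold it raised

## Task

Lift the lever jack up off its two-prong hook and set it flat on the bench with its round saddle centred under the round lifting lug on the side of the instrument, without pushing on the instrument or disturbing the other things on the bench. Then pump the jack: press its handle all the way down once to try the lift, let it come all the way back up so the instrument sinks back, then press it all the way down again. Finish while still holding the handle down, with the instrument's side raised on the saddle and carried by nothing else, so that a colleague can change the worn feet.

Things in the scene. Friction and masses are not known exactly. Their poses are not given: they have to be found in the camera images.
- stand: Fixed steel stand with a two-prong hook. Origin on the bench (z = 0) straight below the place where the jack hangs; its -x is the way the prongs point (roughly toward the robot). The post stands 100 mm to the +x side, 172 mm high, on a foot plate 12 mm thick that is 110 mm wide and spans 70 to 150 mm on the +x side.
- prongs (a point): Midway between the two prongs at the hanging place, 152 mm over the bench. The prongs are 8 mm round, level, 48 mm apart, run along the stand's -x and end 24 mm to the -x side of this point, where each turns up to a tip 172 mm high.
- jack: Loose grey steel lever jack, 0.6 to 0.95 kg in all. Origin: underside, straight below the grip; +x to the saddle, -x to the handle, z up. Base plate 90 mm wide, 8 mm thick, x = -185 to +140 mm; pump body up to 58 mm high, 56 mm wide, between x = -75 and +97. It hangs level, base 45 mm over the bench, its x square to the prongs and pointing to the instrument (robot's left).
- jack_bail (a point): Middle of the bail's level bar (8 mm round, along the jack's x), 115 mm over the jack's underside, on uprights at x = -45 and +45 mm. It lies across the two prongs at the start. To take the jack off, raise it 20 to 40 mm, then draw it out along the stand's -x by 80 mm or more.
- jack_grip (a point): Centre of the upright rubber grip block on the bail's bar, for lifting the jack: 26 mm along the jack's x, 20 mm along its y, 48 mm high (116 to 164 mm over the jack's underside; this point at 140).
- saddle_top (a point): Centre of the top of the jack's round saddle (36 mm diameter), in the jack's frame at x = 110 mm, y = 0, 52 mm over the jack's underside with the handle up. Pressing the handle raises it 53 mm per rad, 24 mm at the full stroke.
- jack_handle (a joint): Pump handle angle, rad: 0 = fully up (a spring returns it), 0.45 = fully down. Level axis along the jack's y, at x = -55 mm, 45 mm over the underside. It drives the saddle both ways: the saddle stays up only while the handle is held down. At the pad it takes 2 to 4 N empty, about 8 to 15 N with the instrument on the saddle.
- handle_pad (a point): Middle of the top of the flat rubber pad (50 mm along the handle, 36 mm wide, 10 mm thick) at the handle's end, its middle 125 mm from the pivot. Handle up: the pad slopes 0.42 rad, outer end higher, and this point is 101 mm over the underside at x = -167 mm; fully down: level within 0.03 rad, 46 mm over it, at x = -180 mm.
- instrument: White bench instrument, 270 mm (x) by 280 mm (y), 170 mm high. Origin on the bench below the middle of its housing; at yaw 0 its front faces the robot. A steel lifting lug juts from its -y side (the robot's right), level, 44 mm wide, with a round end and a bolt head on top; lug top at 72 mm height, bolt head 79 mm. The housing's -y face is 140 mm from the origin.
- lift_pad (a point): The lift point: middle of the underside of the round rubber pad (32 mm diameter) beneath the lug's round end, straight below the bolt head; in the instrument's frame at x = 0, y = -185 mm, 60 mm over the bench with the instrument down, 45 mm out from the housing. It is 8 mm above the lowered saddle.
- instrument_tilt (a joint): Tilt of the instrument, rad, about its far (+y) feet: 0 = down on all its feet; a full stroke of the jack gives about 0.05 (lug 16 mm higher). It takes about 15 to 23 N at the lug to lift it.
- reagent_bottle: Bystander: white bottle, 60 mm diameter, about 130 mm high; origin at the middle of its foot. Leave alone.
- flask: Bystander: conical glass flask, 84 mm diameter, 125 mm high; origin at the middle of its foot. Leave alone.
- tip_box: Bystander: low box 120 x 85 mm, 52 mm high; origin at the middle of its underside. Leave alone.
Mind the look-alikes: they are no part of the job. Several things have the shape of the stand; the one meant has the colours described above.

How it is judged:
On the way, in this order (a step that is already met when the one before it is completed fails the run):
1. the jack is lifted off the hook and carried by the gripper (horizontal distance between jack and stand above 0.06 m and contact force between jack and stand below 0.1 N and contact force between the fingers and jack above 2 N and angle between jack's own z axis and vertical below 0.4 rad), for 0.1 s.
2. the jack stands flat on the bench, its saddle within 12 mm of the lift point's centre, its handle up (horizontal distance between saddle_top and lift_pad below 0.012 m and height (world z) of jack below 0.004 m and angle between jack's own z axis and vertical below 0.04 rad and value of joint jack_handle below 0.08 rad and value of joint instrument_tilt below 0.008 rad), for 0.3 s.
3. first stroke: the handle is all the way down and the instrument's side is raised on the saddle (horizontal distance between saddle_top and lift_pad below 0.012 m and value of joint jack_handle above 0.38 rad and value of joint instrument_tilt above 0.025 rad and contact force between jack and instrument above 4 N), for 0.2 s.
4. the handle is back up and the instrument is down again (value of joint jack_handle below 0.06 rad and value of joint instrument_tilt below 0.006 rad), for 0.1 s.
At the end, for the whole second after the job is handed in: Jack flat on the bench (tilt under 0.04 rad), saddle within 12 mm of the lift point seen from above, fingers holding the handle down and still (over 0.38 of 0.45 rad), instrument tilted over 0.025 rad, the saddle bearing over 4 N, the robot not touching the instrument (all of step 3 and height (world z) of jack below 0.004 m and angle between jack's own z axis and vertical below 0.04 rad and contact force between the fingers and jack above 1.5 N and contact force between each of the fingers, the arm and instrument below 0.5 N and velocity of joint jack_handle between -0.1 and 0.1 rad/s); the arm keeps its last pose, push and grip.
It fails at once if the reagent bottle is pushed more than 30 mm or knocked over (distance of reagent_bottle from where it was at the start of the episode above 0.03 m or angle between reagent_bottle's own z axis and vertical above 0.5 rad).
It fails at once if the flask is pushed more than 30 mm or knocked over (distance of flask from where it was at the start of the episode above 0.03 m or angle between flask's own z axis and vertical above 0.5 rad).
It fails at once if the tip box is pushed more than 30 mm or knocked over (distance of tip_box from where it was at the start of the episode above 0.03 m or angle between tip_box's own z axis and vertical above 0.5 rad).
It fails at once if the arm or fingers push hard (over 15 N) on the instrument itself (contact force between any of the arm, the fingers and instrument above 15 N).
It also fails if it takes over 53 s, if anything falls off the work surface, if the arm or the gripper's body presses on something with over 40 N, if the wrist force passes 120 N, or if a joint passes its speed limit or range.

## Robot

A 7-joint arm with a two-finger parallel gripper is mounted at the origin on the work surface. World frame = base frame: x ahead of the robot, y to its left, z up, the work surface at z = 0. Lengths are in m, angles in rad, forces in N, time in s.
With the tool pointing down it reaches from about 0.4 to 0.85 m from the base axis. Payload 4.5 kg.
Tool frame: the origin (TCP) lies at the very end of the fingers, on their centre line; the grasp point (between the pads) lies 19 mm behind it; z points along the fingers, x is the direction in which the jaws open and shut, and the axes are right-handed (so a half turn about z gives the same grasp; the last joint's range is limited). The gripper opens to 88 mm and grips with 3 to 60 N. Pads are 18 mm wide; open, the fingers measure 123 mm over their backs; the gripper's body (75 mm by 187 mm) begins 45 mm behind the grasp point.
Start: joints at [-1.115, 0.689, -0.195, 1.565, 0.157, 0.902, -0.215], TCP at [0.256, 0.57, 0.239] pointing down, gripper open.
Joint ranges: [-3.01, 3.01], [-0.46, 2.08], [-1.47, 1.51], [0.13, 2.56], [-1, 4.14], [0.04, 2.09], [-2.66, 2.66]. Speed limits (rad/s): [2.57, 2.57, 3.14, 3.14, 3.14, 3.14, 3.14].

## Interface

Orientations are given as a unit quaternion [x, y, z, w].
In Python, from plant import * gives the robot as it stands.
- The arm moves only by the tool apply_moves, never from a script. Its argument "series" is a list of rows, each an object of numbers: "x", "y", "z": the shift along the tool's x, y, z in units of 80 cm (1.0 is 80 cm); "wx", "wy", "wz": the turn, a rotation vector about the tool's x, y, z in units of pi rad (1.0 is pi rad); "fingers": the opening, from -1 (shut) to 1 (fully open), so that 0 is half open. In form: [{"x": .., "y": .., "z": .., "wx": .., "wy": .., "wz": .., "fingers": ..}, ...]. A call has 1 to 8 rows; each row shifts and turns the pose as measured when the row begins, along the tool's axes as they then stand; what a row does not reach is not made up. A row lasts 1/8 s, in which the tool goes at most 62.5 mm and 10.7 degrees, less where a joint would pass 70% of its speed; a pose out of reach is approached as far as the arm can. A call with a number of a shift or a turn outside -1 to 1 is refused whole. A call with a gripper value outside its range is refused whole. The fingers move at their own pace and stop on an object; "force" is the grip in N (left out, the last holds). Time passes only in rows, so rows that do not move let the fingers close. It gives the time, the measured TCP pose, the force and the opening at its end, in the units of the state.
- get_state(): the state, without advancing time (a new reading comes with each control period).
- snapshot(name): name is "side" or "top" or "wrist"; returns (picture, depth): 420x560x3 uint8, red, green, blue; 420x560 float32, m along the optical axis (not along the pixel's ray), 0 where there is no reading.
- camera_model(name): a dict with "camera_matrix" (3x3 intrinsics, pixels), "world_from_camera" (4x4, takes a point from camera to world coordinates). Camera axes: x right, y up, looking along -z (the intrinsics and any distortion apply to the point x, -y, -z); pixel columns grow to the right and rows downward; lengths in m; the calibration is good to about 2 mm. A picture is of the moment at which its call begins: read the wrist's pose just before it. camera_model takes no time and is no camera call; for the wrist camera it gives the pose at the moment of the call.
- finish_job(): hands the job in, once; it reports no verdict.
The state is a dict: "clock": time; "q": joint angles; "qd": joint speeds; "joint_torque": joint torques, N m; "tool_pos": TCP position; "eef_rot": TCP orientation; "contact_force": force on the tool from outside, world axes, zero at the start; "moment": the same for the moment, N m; "opening": opening from 0.0 (shut) to 1.0 (fully open).
Only numpy, scipy, OpenCV 4.12 (cv2) and the standard library are available. Lean on these libraries where they do the work, as an engineer would, in place of code of your own. Each camera call takes 0.05 s, during which the arm holds its last target. There are 200 camera calls.

## Working session

There is one attempt and no reset: what is moved stays moved. The work goes in short steps, Python scripts to look and compute and a tool call to move; the robot and the scene stay as the last step left them, time stands still between calls to the robot, and variables do not carry over. Pictures are saved under pics/ and viewed, about 8 in all and at most 12, crops included, and the job is handed in when it is done.

Besides the shell and the picture viewer there is one more tool, called after ">>>" as a command line: name --argument value ..., lists and objects as JSON in quotes. apply_moves: Moves the arm, as the interface text tells. Its arguments: {"type":"object","properties":{"series":{"type":"array","items":{"type":"object","properties":{"x":{"type":"number"},"y":{"type":"number"},"z":{"type":"number"},"wx":{"type":"number"},"wy":{"type":"number"},"wz":{"type":"number"},"fingers":{"type":"number"}}}},"force":{"type":"number"}},"required":["series"]}

```bash
mkdir -p pics
cat > h.py <<'E'
from plant import *
import numpy as np, cv2
from scipy.spatial.transform import Rotation as R
def snap(n,tag):
    M=camera_model(n); im,d=snapshot(n)
    np.savez(f'pics/{tag}.npz',im=im,d=d,K=M['camera_matrix'],T=M['world_from_camera'])
    cv2.imwrite(f'pics/{tag}.png',im[:,:,::-1]); return im,d,M
def cloud(tag):
    z=np.load(f'pics/{tag}.npz'); d=z['d'];K=z['K'];T=z['T']
    v,u=np.mgrid[:d.shape[0],:d.shape[1]]
    P=np.stack([(u-K[0,2])/K[0,0]*d,-(v-K[1,2])/K[1,1]*d,-d],-1)
    W=P@T[:3,:3].T+T[:3,3]; W[d==0]=np.nan
    return z['im'],W
E
python3 - <<'E'
from h import *
for n in('top','side'):
    im,d,M=snap(n,n+'0'); print(M)
a=np.hstack([cv2.imread('pics/top0.png'),cv2.imread('pics/side0.png')])
print(get_state())
E
```

```text
{'camera_matrix': array([[513.31191685,   0.        , 278.69017585],
       [  0.        , 513.31191685, 217.62925086],
       [  0.        ,   0.        ,   1.        ]]), 'world_from_camera': array([[-0.06153261,  0.97519165, -0.21263817,  0.07260416],
       [-0.99809997, -0.0608009 ,  0.0099849 ,  0.02604029],
       [-0.00319141,  0.21284855,  0.97707999,  1.9022371 ],
       [ 0.        ,  0.        ,  0.        ,  1.        ]])}
{'camera_matrix': array([[501.23573435,   0.        , 282.41526734],
       [  0.        , 501.23573435, 210.33095688],
       [  0.        ,   0.        ,   1.        ]]), 'world_from_camera': array([[ 0.80987285,  0.32593805, -0.48771955, -0.40500106],
       [-0.58648944,  0.46643928, -0.66216654, -1.16913657],
       [ 0.01166628,  0.82231307,  0.56891574,  1.16102464],
       [ 0.        ,  0.        ,  0.        ,  1.        ]])}
{'clock': 0.1, 'q': array([-1.11517446,  0.68989046, -0.19451315,  1.56623311,  0.15731363,
        0.90250423, -0.21507387]), 'qd': array([ 0.00025265, -0.00174346, -0.00136864, -0.00231706,  0.000281  ,
       -0.00084841, -0.00102852]), 'joint_torque': array([-2.91535231e-03, -5.28499496e+01, -1.27180159e+00, -1.53839278e+01,
       -5.26220386e-02,  1.98239715e-03,  3.73993930e-05]), 'tool_pos': array([0.25570475, 0.56967829, 0.23799793]), 'eef_rot': array([ 8.39442324e-01,  5.43448166e-01, -6.50372166e-04,  5.02232645e-04]), 'contact_force': array([ 0.02467216,  0.54187228, -0.99253188]), 'moment': array([-0.01243446, -0.01150285, -0.0364267 ]), 'opening': 1.0048646877075946}
```

View pics/top0.png

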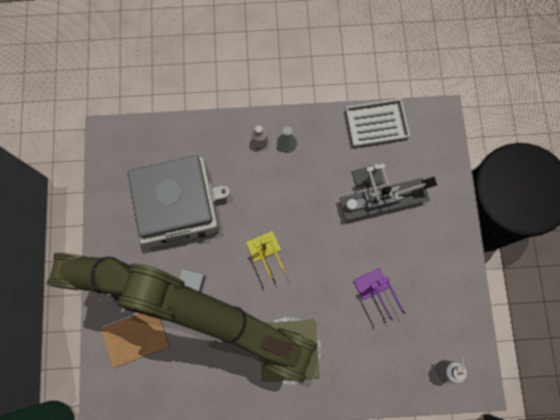

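View pics/side0.png

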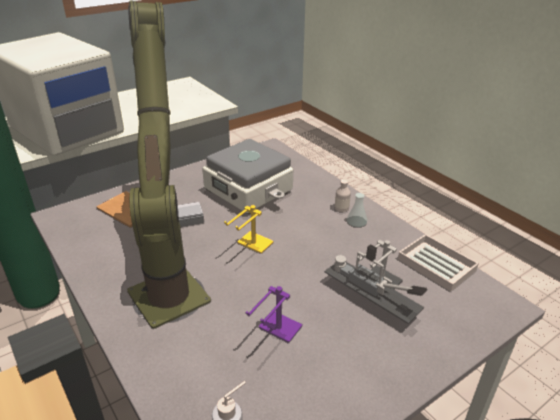

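Top view: the grey stand with the hanging jack is at about (378,195), with its saddle at (352,204) and pad at (430,183). The yellow (265,245) and purple (375,285) stands are empty look-alikes. Only the grey steel one carries the jack and fits the description. The lug is at (222,192), the bottle at (259,137), the flask at (288,138) and the tip box at (378,123). I'll confirm with an enlarged crop.

Run:
```python
from h import *
im,W=cloud('top0')
a=cv2.resize(im[150:230,200:310,::-1],None,fx=3.6,fy=4,interpolation=3); 
b=cv2.resize(im[150:230,330:445,::-1],None,fx=3.5,fy=4,interpolation=3)
im2,W2=cloud('side0')
c=cv2.resize(im2[225:330,310:440,::-1],None,fx=3.05,fy=2.6,interpolation=3)
d=cv2.resize(im2[140:220,195:310,::-1],None,fx=3.45,fy=3.4,interpolation=3)
def pad(x):
    y=np.zeros((320,400,3),np.uint8); x=x[:320,:400]; y[:x.shape[0],:x.shape[1]]=x; return y
o=np.vstack([np.hstack([pad(a),pad(b)]),np.hstack([pad(c),pad(d)])])[:600]
cv2.imwrite('pics/crop.png',o)
for n,u,v in[('saddle',352,204),('pad',430,183),('bolt',223,192),('grip',379,193),('yel',263,246),('bot',259,128),('flask',288,130),('tip',378,123),('plate',362,178),('purple',372,284)]:
    print(n,np.round(np.nanmedian(W[v-1:v+2,u-1:u+2].reshape(-1,3),0),4))
```

```text
saddle [ 0.5002 -0.2601  0.0954]
pad [ 0.548  -0.5375  0.1413]
bolt [0.5791 0.2068 0.0758]
grip [ 0.517  -0.3498  0.1602]
yel [0.3643 0.0694 0.1066]
bot [0.8001 0.0594 0.1298]
flask [ 0.7865 -0.0465  0.1259]
tip [ 0.8403 -0.406   0.0083]
plate [ 0.6204 -0.3228  0.008 ]
purple [ 0.2037 -0.2945  0.1583]
```

View pics/crop.png

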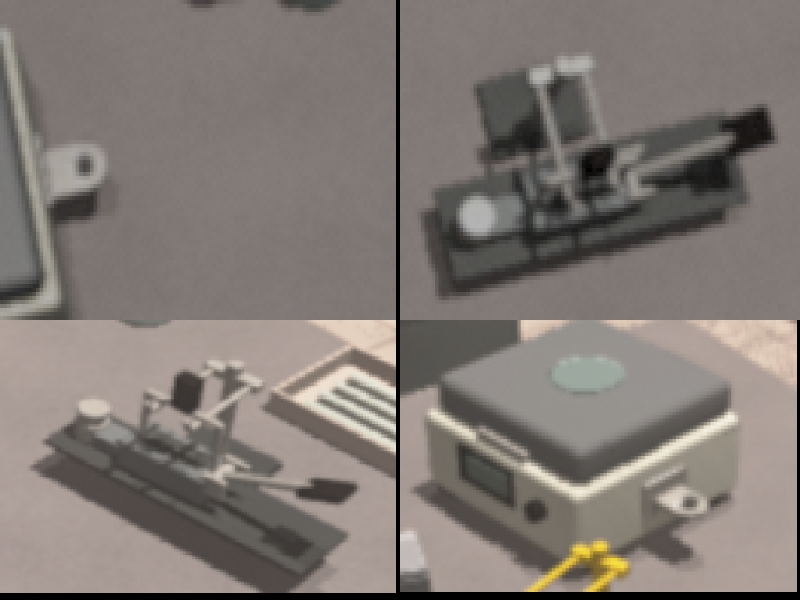

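Crop: the jack hangs on the grey stand, with its black grip at about (598,160) in the crop and the saddle at (475,215). The lug's bolt head is at (85,165), clear all round. Next I'll measure the poses closely.

Run:
```python
from h import *
def report(tag):
    im,W=cloud(tag); g=im.astype(float).mean(2); z=W[...,2]
    X,Y=W[...,0],W[...,1]
    def m(c,n):
        P=W[c]; 
        if len(P): print(tag,n,len(P),'mean',P.mean(0).round(4),'mid',((np.percentile(P,2,0)+np.percentile(P,98,0))/2).round(4),'size',np.ptp(P,axis=0).round(3))
    nj=(abs(X-.52)<.15)&(abs(Y+.38)<.22)
    m(nj&(abs(X-.5)<.03)&(abs(Y+.26)<.03)&(z>.085)&(z<.105)&(g>110),'saddle')
    m(nj&(abs(X-.52)<.05)&(abs(Y+.37)<.04)&(z>.165)&(z<.225)&(g<60),'grip')
    m(nj&(abs(X-.52)<.05)&(abs(Y+.37)<.04)&(z>.202)&(z<.225)&(g<60),'griptop')
    m(nj&(Y<-.49)&(z>.11)&(z<.17)&(g<70),'pad')
    m(nj&(z>.165)&(z<.18)&(X>.55),'tips/post')
    m((abs(X-.58)<.04)&(abs(Y-.2)<.035)&(z>.062)&(z<.09)&(g<95),'bolt')
    m((abs(X-.58)<.04)&(Y<.235)&(Y>.15)&(z>.06)&(z<.09),'lug')
    c=(z>.15)&(z<.19)&(Y>.2)&(Y<.6)&(X>.42)&(X<.8)
    if tag=='top0':
        print('inst',cv2.minAreaRect(W[c][:,:2].astype(np.float32)*1000))
        c=nj&(z>.04)&(z<.062)&(g<90)
        print('base',cv2.minAreaRect(W[c][:,:2].astype(np.float32)*1000))
report('top0');report('side0')
```

```text
top0 saddle 76 mean [ 0.501  -0.2587  0.0964] mid [ 0.5015 -0.2585  0.0958] size [0.035 0.034 0.018]
top0 grip 59 mean [ 0.517  -0.3638  0.1967] mid [ 0.5177 -0.3651  0.191 ] size [0.018 0.025 0.046]
top0 griptop 28 mean [ 0.5184 -0.3663  0.2073] mid [ 0.5186 -0.3655  0.2078] size [0.015 0.024 0.012]
top0 pad 118 mean [ 0.5496 -0.5326  0.1438] mid [ 0.5486 -0.532   0.145 ] size [0.04  0.048 0.03 ]
top0 tips/post 23 mean [ 0.6128 -0.3436  0.1709] mid [ 0.6126 -0.3388  0.1732] size [0.021 0.03  0.012]
top0 bolt 9 mean [0.5821 0.2057 0.0793] mid [0.582  0.2055 0.0758] size [0.008 0.008 0.015]
top0 lug 147 mean [0.5819 0.2117 0.0727] mid [0.5817 0.2107 0.0725] size [0.046 0.048 0.026]
inst ((557.512451171875, 389.39776611328125), (251.9878387451172, 261.18310546875), 9.61907958984375)
base ((552.41015625, -384.0308532714844), (148.80242919921875, 326.48675537109375), 9.744651794433594)
side0 saddle 70 mean [ 0.5011 -0.2641  0.0951] mid [ 0.5014 -0.2641  0.0944] size [0.039 0.039 0.013]
side0 grip 74 mean [ 0.5136 -0.3775  0.1873] mid [ 0.5141 -0.3769  0.1884] size [0.017 0.025 0.045]
side0 griptop 9 mean [ 0.5122 -0.379   0.2056] mid [ 0.5135 -0.3771  0.2061] size [0.011 0.019 0.008]
side0 pad 96 mean [ 0.5456 -0.5426  0.1455] mid [ 0.5459 -0.5415  0.1452] size [0.038 0.044 0.022]
side0 tips/post 20 mean [ 0.6142 -0.3518  0.1697] mid [ 0.6142 -0.3511  0.1701] size [0.021 0.022 0.008]
side0 bolt 4 mean [0.5798 0.1992 0.0716] mid [0.5765 0.1964 0.0711] size [0.02  0.019 0.008]
side0 lug 113 mean [0.5768 0.2096 0.0708] mid [0.5727 0.2079 0.0733] size [0.065 0.055 0.029]
```

>>> apply_moves --series '[{"z": -0.0125,"wz": 0.052},{"z": -0.0125,"wz": 0.052},{"z": -0.0125,"wz": 0.052},{"z": -0.0125,"wz": 0.052},{"z": -0.0125,"wz": 0.052},{"z": -0.0125,"wz": 0.052}]'

```text
schema error: expected keys x, y, z, wx, wy, wz, fingers
```

```bash
cat >> h.py <<'E'
def go(p,yaw=None):
    """tool-frame shift (units .8 m) and turn (units pi) to TCP p with tool x at world angle yaw (deg), tool down"""
    s=get_state(); Rt=R.from_quat(s['eef_rot']); t=np.asarray(s['tool_pos'])
    print('t',round(s['clock'],2),'pos',t.round(4),'F',np.round(s['contact_force'],1),'open',round(s['opening'],3),'q',np.round(s['q'],2))
    x=Rt.as_matrix()[:,0]; print('yaw',np.degrees(np.arctan2(x[1],x[0])).round(2),'z',Rt.as_matrix()[:,2].round(4))
    print('shift',(Rt.inv().apply(np.array(p)-t)/.8).round(4))
    if yaw is not None:
        a=np.radians(yaw); G=R.from_matrix(np.array([[np.cos(a),np.sin(a),0],[np.sin(a),-np.cos(a),0],[0,0,-1]]))
        print('turn',((Rt.inv()*G).as_rotvec()/np.pi).round(4))
E
python3 -c "
from h import *
go([.45,.2,.3],9.7)"
```

```text
t 0.1 pos [0.2557 0.5697 0.238 ] F [ 0.   0.5 -1. ] open 1.005 q [-1.12  0.69 -0.19  1.57  0.16  0.9  -0.22]
yaw 65.84 z [-5.0e-04 -1.6e-03 -1.0e+00]
shift [-0.3223  0.4108 -0.0769]
turn [3.000e-04 5.000e-04 3.119e-01]
```

All keys are needed in each row.

>>> apply_moves --series '[{"x": 0,"y": 0,"z": -0.0125,"wx": 0,"wy": 0,"wz": 0.052,"fingers": 1},{"x": 0,"y": 0,"z": -0.0125,"wx": 0,"wy": 0,"wz": 0.052,"fingers": 1},{"x": 0,"y": 0,"z": -0.0125,"wx": 0,"wy": 0,"wz": 0.052,"fingers": 1},{"x": 0,"y": 0,"z": -0.0125,"wx": 0,"wy": 0,"wz": 0.052,"fingers": 1},{"x": 0,"y": 0,"z": -0.0125,"wx": 0,"wy": 0,"wz": 0.052,"fingers": 1},{"x": 0,"y": 0,"z": -0.0125,"wx": 0,"wy": 0,"wz": 0.052,"fingers": 1}]'

```text
clock: 0.85
tool_pos: [0.2546, 0.567, 0.2956]
eef_rot: [0.998, 0.069, -0.003, 0.005]
contact_force: [0.3, 0.6, -0.0]
opening: 1.001
```

```bash
python3 -c "
from h import *
go([.45,.2,.3],9.7)"
```

```text
t 0.85 pos [0.2546 0.567  0.2956] F [ 0.3  0.6 -0. ] open 1.001 q [-1.28  0.63  0.1   1.5  -0.07  1.03 -1.02]
yaw 7.87 z [-0.0052 -0.0103 -0.9999]
shift [ 0.1791  0.488  -0.0021]
turn [ 0.003   0.0021 -0.0102]
```

>>> apply_moves --series '[{"x": 0.025,"y": 0.068,"z": 0,"wx": 0,"wy": 0,"wz": 0,"fingers": 1},{"x": 0.025,"y": 0.068,"z": 0,"wx": 0,"wy": 0,"wz": 0,"fingers": 1},{"x": 0.025,"y": 0.068,"z": 0,"wx": 0,"wy": 0,"wz": 0,"fingers": 1},{"x": 0.025,"y": 0.068,"z": 0,"wx": 0,"wy": 0,"wz": 0,"fingers": 1},{"x": 0.025,"y": 0.068,"z": 0,"wx": 0,"wy": 0,"wz": 0,"fingers": 1},{"x": 0.025,"y": 0.068,"z": 0,"wx": 0,"wy": 0,"wz": 0,"fingers": 1},{"x": 0.025,"y": 0.068,"z": 0,"wx": 0,"wy": 0,"wz": 0,"fingers": 1}]'

```text
clock: 1.72
tool_pos: [0.4476, 0.2043, 0.2956]
eef_rot: [0.997, 0.074, -0.004, 0.004]
contact_force: [0.4, 0.9, -0.2]
opening: 0.998
```

```bash
python3 -c "
from h import *
go([.52,-.31,.3],9.7)"
```

```text
t 1.73 pos [0.4476 0.2043 0.2956] F [ 0.4  0.9 -0.2] open 0.998 q [-0.59  0.44  0.09  1.88 -0.05  0.83 -0.32]
yaw 8.5 z [-0.0071 -0.0089 -0.9999]
shift [-5.600e-03  6.492e-01 -4.000e-04]
turn [ 0.0024  0.0027 -0.0066]
```

>>> apply_moves --series '[{"x": -0.001,"y": 0.075,"z": 0,"wx": 0,"wy": 0,"wz": -0.001,"fingers": 1},{"x": -0.001,"y": 0.075,"z": 0,"wx": 0,"wy": 0,"wz": -0.001,"fingers": 1},{"x": -0.001,"y": 0.075,"z": 0,"wx": 0,"wy": 0,"wz": -0.001,"fingers": 1},{"x": -0.001,"y": 0.075,"z": 0,"wx": 0,"wy": 0,"wz": -0.001,"fingers": 1},{"x": -0.001,"y": 0.075,"z": 0,"wx": 0,"wy": 0,"wz": -0.001,"fingers": 1},{"x": -0.001,"y": 0.075,"z": 0,"wx": 0,"wy": 0,"wz": -0.001,"fingers": 1},{"x": -0.001,"y": 0.075,"z": 0,"wx": 0,"wy": 0,"wz": -0.001,"fingers": 1},{"x": -0.001,"y": 0.075,"z": 0,"wx": 0,"wy": 0,"wz": -0.001,"fingers": 1}]'

```text
clock: 2.72
tool_pos: [0.5191, -0.2848, 0.2977]
eef_rot: [0.996, 0.088, -0.004, 0.003]
contact_force: [1.9, 0.0, -0.2]
opening: 0.997
```

```bash
python3 -c "
from h import *
go([.516,-.371,.3],9.7)
snap('wrist','w1')
im,W=cloud('w1');g=im.mean(2);z=W[...,2];X=W[...,0];Y=W[...,1]
c=(abs(X-.516)<.05)&(abs(Y+.37)<.05)&(z>.2)&(z<.225)
print(cv2.minAreaRect(W[c][:,:2].astype(np.float32)*1000),W[c].mean(0))
"
```

```text
t 2.73 pos [ 0.5191 -0.2848  0.2977] F [ 1.9  0.  -0.2] open 0.997 q [ 0.36  0.58  0.1   1.6  -0.05  0.97  0.65]
yaw 10.12 z [-0.0077 -0.0066 -0.9999]
shift [-0.0227  0.1054 -0.0022]
turn [0.0016 0.0028 0.0023]
((520.07666015625, -358.7500305175781), (19.38328742980957, 7.786807060241699), 9.275425910949707) [ 0.52002553 -0.35774145  0.20571337]
```

View pics/w1.png

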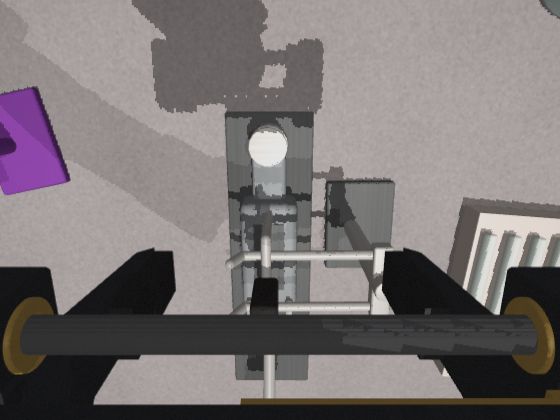

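Wrist view: saddle at (268,147), black grip at (265,292) under the finger bar, prongs at (310,256) and (310,306), post at (380,280). Measuring from it.

```bash
python3 -c "
from h import *
im,W=cloud('w1');g=im.mean(2);z=W[...,2]
v,u=np.mgrid[:420,:560]
c=(abs(u-268)<26)&(abs(v-147)<24)&(g>170)&(z>.085)&(z<.105)
P=W[c];print('saddle',P.mean(0),(np.percentile(P,1,0)+np.percentile(P,99,0))/2,np.ptp(P,axis=0))
c=(u>225)&(u<315)&(v<320)&(z>.045)&(z<.06)
print('base',cv2.minAreaRect(W[c][:,:2].astype(np.float32)*1000),z[c].mean())
c=(u>245)&(u<285)&(v>276)&(v<314)&(z>.2)&(z<.22)
P=W[c];print('grip',P.min(0),P.max(0))
for uu in (238,):
  pass
c=(u>225)&(u<262)&(v>245)&(v<268)&(z>.14)&(z<.18); P=W[c];print('tip1',P.mean(0),P[:,2].max())
c=(u>300)&(u<370)&(v>250)&(v<262)&(z>.14)&(z<.165); P=W[c];print('prong1',P.mean(0),np.degrees(np.arctan(np.polyfit(P[:,0],P[:,1],1)[0])))
"
```

```text
saddle [ 0.50260326 -0.26070455  0.09623756] [ 0.50241696 -0.2610818   0.09625047] [0.0346878  0.03302516 0.00608822]
base ((517.529541015625, -343.6281433105469), (90.17509460449219, 230.8256378173828), 10.179157257080078) 0.05202676990679804
grip [ 0.51035256 -0.36412745  0.20010825] [ 0.53026908 -0.35424888  0.2090494 ]
tip1 [ 0.49925118 -0.34320493  0.15980771] 0.17169361051347293
prong1 [ 0.57277257 -0.33009509  0.15447597] 10.088680139071815
```

>>> apply_moves --series '[{"x": -0.008,"y": 0.053,"z": 0,"wx": 0.001,"wy": 0.0015,"wz": 0.0005,"fingers": 1},{"x": -0.008,"y": 0.053,"z": 0,"wx": 0.001,"wy": 0.0015,"wz": 0,"fingers": 1},{"x": 0,"y": 0,"z": 0,"wx": 0,"wy": 0,"wz": 0,"fingers": 1}]'

```text
clock: 3.15
tool_pos: [0.5176, -0.3861, 0.2968]
eef_rot: [0.997, 0.08, -0.001, 0.004]
contact_force: [-0.1, 0.6, 0.1]
opening: 1.001
```

```bash
python3 -c "
from h import *
go([.5215,-.369,.168],10)"
```

```text
t 3.15 pos [ 0.5176 -0.3861  0.2968] F [-0.1  0.6  0.1] open 1.001 q [ 0.51  0.66  0.1   1.44 -0.06  1.05  0.78]
yaw 9.19 z [-0.0014 -0.0074 -1.    ]
shift [ 0.0086 -0.0214  0.1609]
turn [ 0.0023  0.0008 -0.0045]
```

>>> apply_moves --series '[{"x": 0.0085,"y": -0.021,"z": 0,"wx": 0.002,"wy": 0.001,"wz": -0.004,"fingers": 1},{"x": 0,"y": 0,"z": 0.04,"wx": 0,"wy": 0,"wz": 0,"fingers": 1},{"x": 0,"y": 0,"z": 0.04,"wx": 0,"wy": 0,"wz": 0,"fingers": 1}]'

```text
clock: 3.52
tool_pos: [0.5256, -0.3601, 0.2334]
eef_rot: [0.996, 0.09, 0.003, -0.001]
contact_force: [-0.7, -0.4, -0.4]
opening: 1.001
```

```bash
python3 -c "
from h import *
go([.5215,-.369,.169],10)"
```

```text
t 3.52 pos [ 0.5256 -0.3601  0.2334] F [-0.7 -0.4 -0.4] open 1.001 q [ 0.49  0.71  0.08  1.54 -0.07  0.89  0.77]
yaw 10.37 z [ 0.0062  0.0029 -1.    ]
shift [-0.0075  0.0102  0.0804]
turn [-0.0005 -0.0021  0.0021]
```

>>> apply_moves --series '[{"x": -0.004,"y": 0.006,"z": 0.03,"wx": 0,"wy": -0.001,"wz": 0.001,"fingers": 1},{"x": -0.002,"y": 0.002,"z": 0.02,"wx": 0,"wy": -0.001,"wz": 0.001,"fingers": 1},{"x": 0,"y": 0,"z": 0.01,"wx": 0,"wy": 0,"wz": 0,"fingers": 1},{"x": 0,"y": 0,"z": 0,"wx": 0,"wy": 0,"wz": 0,"fingers": 1}]'

```text
clock: 4.03
tool_pos: [0.5248, -0.3553, 0.1826]
eef_rot: [0.996, 0.093, -0.0, -0.005]
contact_force: [-0.1, -0.5, -0.4]
opening: 1.0
```

```bash
python3 -c "
from h import *
go([.5215,-.369,.169],10)"
```

```text
t 4.03 pos [ 0.5248 -0.3553  0.1826] F [-0.1 -0.5 -0.4] open 1.0 q [ 0.49  0.77  0.07  1.59 -0.08  0.79  0.78]
yaw 10.72 z [-0.0018  0.0104 -0.9999]
shift [-0.0072  0.0163  0.0168]
turn [-0.0034 -0.      0.004 ]
```

>>> apply_moves --series '[{"x": -0.007,"y": 0.016,"z": 0,"wx": -0.0034,"wy": 0,"wz": 0.004,"fingers": 1}]'

```text
clock: 4.15
tool_pos: [0.5228, -0.3682, 0.1832]
eef_rot: [0.996, 0.088, 0.001, 0.0]
contact_force: [-0.3, -0.3, -0.5]
opening: 0.998
```

```bash
python3 -c "
from h import *
go([.5215,-.369,.169],10)"
```

```text
t 4.15 pos [ 0.5228 -0.3682  0.1832] F [-0.3 -0.3 -0.5] open 0.998 q [ 0.5   0.77  0.07  1.58 -0.07  0.79  0.78]
yaw 10.09 z [ 1.9e-03 -3.0e-04 -1.0e+00]
shift [-0.0018  0.0007  0.0178]
turn [ 0.0002 -0.0006  0.0005]
```

>>> apply_moves --series '[{"x": 0,"y": 0,"z": 0,"wx": 0,"wy": 0,"wz": 0,"fingers": 1}]'

```text
clock: 4.28
tool_pos: [0.5222, -0.3705, 0.1841]
eef_rot: [0.996, 0.087, 0.001, 0.002]
contact_force: [-0.9, -0.6, -0.5]
opening: 1.0
```

```bash
python3 -c "
from h import *
go([.5215,-.369,.169],10)"
```

```text
t 4.28 pos [ 0.5222 -0.3705  0.1841] F [-0.9 -0.6 -0.5] open 1.0 q [ 0.5   0.77  0.08  1.58 -0.07  0.79  0.78]
yaw 9.94 z [ 0.0027 -0.0029 -1.    ]
shift [-0.0006 -0.0021  0.0189]
turn [ 0.001  -0.0007 -0.0003]
```

>>> apply_moves --series '[{"x": 0,"y": -0.001,"z": 0.016,"wx": 0.001,"wy": 0,"wz": 0,"fingers": 1},{"x": 0,"y": 0,"z": 0,"wx": 0,"wy": 0,"wz": 0,"fingers": 1}]'

```text
clock: 4.53
tool_pos: [0.5222, -0.3701, 0.1709]
eef_rot: [0.996, 0.086, 0.001, 0.0]
contact_force: [-0.3, 0.2, 0.8]
opening: 1.005
```

```bash
python3 -c "
from h import *
go([.5215,-.369,.169],10)"
```

```text
t 4.53 pos [ 0.5222 -0.3701  0.1709] F [-0.3  0.2  0.8] open 1.005 q [ 0.51  0.79  0.07  1.59 -0.08  0.76  0.78]
yaw 9.91 z [ 3.e-03  1.e-04 -1.e+00]
shift [-0.0006 -0.0015  0.0024]
turn [ 0.0001 -0.0009 -0.0005]
```

Close on the grip.

>>> apply_moves --series '[{"x": 0,"y": 0,"z": 0.002,"wx": 0,"wy": -0.0005,"wz": 0,"fingers": -1},{"x": 0,"y": 0,"z": 0,"wx": 0,"wy": 0,"wz": 0,"fingers": -1},{"x": 0,"y": 0,"z": 0,"wx": 0,"wy": 0,"wz": 0,"fingers": -1},{"x": 0,"y": 0,"z": 0,"wx": 0,"wy": 0,"wz": 0,"fingers": -1},{"x": 0,"y": 0,"z": 0,"wx": 0,"wy": 0,"wz": 0,"fingers": -1}]' --force 45

```text
clock: 5.15
tool_pos: [0.5225, -0.3699, 0.1694]
eef_rot: [0.996, 0.086, 0.001, 0.0]
contact_force: [-0.5, 0.7, -0.3]
opening: 0.453
```

```bash
python3 -c "
from h import *
go([.5215,-.369,.2],10)"
```

```text
t 5.15 pos [ 0.5225 -0.3699  0.1694] F [-0.5  0.7 -0.3] open 0.453 q [ 0.51  0.79  0.07  1.59 -0.07  0.76  0.78]
yaw 9.92 z [ 1.8e-03 -1.0e-04 -1.0e+00]
shift [-0.001  -0.0013 -0.0383]
turn [ 0.0001 -0.0006 -0.0004]
```

>>> apply_moves --series '[{"x": 0,"y": 0,"z": 0,"wx": 0,"wy": 0,"wz": 0,"fingers": -1},{"x": 0,"y": 0,"z": 0,"wx": 0,"wy": 0,"wz": 0,"fingers": -1},{"x": 0,"y": 0,"z": 0,"wx": 0,"wy": 0,"wz": 0,"fingers": -1},{"x": 0,"y": 0,"z": 0,"wx": 0,"wy": 0,"wz": 0,"fingers": -1}]' --force 45

```text
clock: 5.65
tool_pos: [0.5226, -0.3699, 0.1695]
eef_rot: [0.996, 0.087, 0.001, 0.0]
contact_force: [0.3, 0.1, 0.3]
opening: 0.222
```

```bash
python3 -c "
from h import *
go([.5215,-.369,.2],10)"
```

```text
t 5.65 pos [ 0.5226 -0.3699  0.1695] F [0.3 0.1 0.3] open 0.222 q [ 0.51  0.79  0.07  1.59 -0.07  0.76  0.78]
yaw 9.93 z [ 2.e-03 -2.e-04 -1.e+00]
shift [-0.0011 -0.0013 -0.0382]
turn [ 0.0002 -0.0006 -0.0004]
```

Gripped (about 19.5 mm). Now I'll raise it about 30 mm.

>>> apply_moves --series '[{"x": 0,"y": 0,"z": -0.008,"wx": 0,"wy": 0,"wz": 0,"fingers": -1},{"x": 0,"y": 0,"z": -0.01,"wx": 0,"wy": 0,"wz": 0,"fingers": -1},{"x": 0,"y": 0,"z": -0.01,"wx": 0,"wy": 0,"wz": 0,"fingers": -1},{"x": 0,"y": 0,"z": -0.01,"wx": 0,"wy": 0,"wz": 0,"fingers": -1},{"x": 0,"y": 0,"z": 0,"wx": 0,"wy": 0,"wz": 0,"fingers": -1}]' --force 50

```text
clock: 6.28
tool_pos: [0.5198, -0.3679, 0.1986]
eef_rot: [0.996, 0.087, -0.002, -0.003]
contact_force: [-0.3, -0.4, -8.3]
opening: 0.223
```

```bash
python3 -c "
from h import *
go([.5215,-.369,.2],10)"
```

```text
t 6.28 pos [ 0.5198 -0.3679  0.1986] F [-0.3 -0.4 -8.3] open 0.223 q [ 0.5   0.75  0.08  1.57 -0.07  0.83  0.78]
yaw 9.93 z [-0.0053  0.0048 -1.    ]
shift [ 0.0018  0.0017 -0.0018]
turn [-0.0018  0.0014 -0.0004]
```

>>> apply_moves --series '[{"x": -0.01,"y": 0.001,"z": -0.003,"wx": -0.001,"wy": 0.001,"wz": 0,"fingers": -1},{"x": -0.02,"y": 0.0,"z": -0.002,"wx": -0.001,"wy": 0.0005,"wz": 0,"fingers": -1},{"x": -0.025,"y": 0,"z": 0,"wx": 0,"wy": 0,"wz": 0,"fingers": -1},{"x": -0.025,"y": 0,"z": 0,"wx": 0,"wy": 0,"wz": 0,"fingers": -1},{"x": -0.025,"y": 0,"z": 0,"wx": 0,"wy": 0,"wz": 0,"fingers": -1},{"x": -0.01,"y": 0,"z": 0,"wx": 0,"wy": 0,"wz": 0,"fingers": -1},{"x": 0,"y": 0,"z": 0,"wx": 0,"wy": 0,"wz": 0,"fingers": -1}]' --force 50

```text
clock: 7.15
tool_pos: [0.4228, -0.3856, 0.2028]
eef_rot: [0.996, 0.086, -0.001, 0.0]
contact_force: [1.2, 0.7, -7.7]
opening: 0.224
```

```bash
python3 -c "
from h import *
go([.426,-.385,.32],10)"
```

```text
t 7.15 pos [ 0.4228 -0.3856  0.2028] F [ 1.2  0.7 -7.7] open 0.224 q [ 0.62  0.66  0.06  1.77 -0.06  0.71  0.89]
yaw 9.84 z [-0.0017 -0.001  -1.    ]
shift [ 3.700e-03  1.000e-04 -1.465e-01]
turn [ 0.0002  0.0006 -0.0009]
```

Clear of the hook. Next I'll raise it.

>>> apply_moves --series '[{"x": 0,"y": 0,"z": -0.015,"wx": 0,"wy": 0,"wz": 0,"fingers": -1},{"x": 0,"y": 0,"z": -0.03,"wx": 0,"wy": 0,"wz": 0,"fingers": -1},{"x": 0,"y": 0,"z": -0.03,"wx": 0,"wy": 0,"wz": 0,"fingers": -1},{"x": 0,"y": 0,"z": -0.03,"wx": 0,"wy": 0,"wz": 0,"fingers": -1},{"x": 0,"y": 0,"z": -0.03,"wx": 0,"wy": 0,"wz": 0,"fingers": -1},{"x": 0,"y": 0,"z": -0.015,"wx": 0,"wy": 0,"wz": 0,"fingers": -1},{"x": 0,"y": 0,"z": 0,"wx": 0,"wy": 0,"wz": 0,"fingers": -1}]' --force 50

```text
clock: 8.02
tool_pos: [0.4298, -0.3828, 0.3306]
eef_rot: [0.996, 0.09, 0.003, 0.001]
contact_force: [-0.6, -0.4, -8.8]
opening: 0.221
```

```bash
python3 -c "
from h import *
go([.614,.018,.32],10)"
```

```text
t 8.03 pos [ 0.4298 -0.3828  0.3306] F [-0.6 -0.4 -8.8] open 0.221 q [ 0.6   0.52  0.08  1.61 -0.05  1.01  0.88]
yaw 10.33 z [ 0.0062 -0.0023 -1.    ]
shift [ 0.3163 -0.4516  0.0135]
turn [ 0.0011 -0.0018  0.0019]
```

>>> apply_moves --series '[{"x": 0.02,"y": -0.028,"z": 0,"wx": 0.0005,"wy": -0.001,"wz": 0.001,"fingers": -1},{"x": 0.035,"y": -0.05,"z": 0,"wx": 0,"wy": 0,"wz": 0,"fingers": -1},{"x": 0.045,"y": -0.064,"z": 0,"wx": 0,"wy": 0,"wz": 0,"fingers": -1},{"x": 0.045,"y": -0.064,"z": 0,"wx": 0,"wy": 0,"wz": 0,"fingers": -1},{"x": 0.045,"y": -0.064,"z": 0,"wx": 0,"wy": 0,"wz": 0,"fingers": -1},{"x": 0.045,"y": -0.064,"z": 0,"wx": 0,"wy": 0,"wz": 0,"fingers": -1},{"x": 0.035,"y": -0.05,"z": 0,"wx": 0,"wy": 0,"wz": 0,"fingers": -1},{"x": 0.02,"y": -0.028,"z": 0,"wx": 0,"wy": 0,"wz": 0,"fingers": -1}]' --force 50

```text
clock: 9.02
tool_pos: [0.6008, -0.0121, 0.3201]
eef_rot: [0.996, 0.085, -0.005, -0.0]
contact_force: [0.4, -0.5, -8.6]
opening: 0.221
```

```bash
python3 -c "
from h import *
go([.614,.018,.32],10)"
```

```text
t 9.03 pos [ 0.6008 -0.0121  0.3201] F [ 0.4 -0.5 -8.6] open 0.221 q [-0.1   0.57  0.07  1.53 -0.05  1.05  0.16]
yaw 9.8 z [-9.7e-03 -8.0e-04 -1.0e+00]
shift [ 0.0227 -0.0342 -0.    ]
turn [-0.0003  0.0031 -0.0011]
```

>>> apply_moves --series '[{"x": 0.018,"y": -0.024,"z": 0.02,"wx": 0,"wy": 0.0025,"wz": -0.001,"fingers": -1},{"x": 0,"y": 0,"z": 0.04,"wx": 0,"wy": 0,"wz": 0,"fingers": -1},{"x": 0,"y": 0,"z": 0.05,"wx": 0,"wy": 0,"wz": 0,"fingers": -1},{"x": 0,"y": 0,"z": 0.05,"wx": 0,"wy": 0,"wz": 0,"fingers": -1},{"x": 0,"y": 0,"z": 0.02,"wx": 0,"wy": 0,"wz": 0,"fingers": -1},{"x": 0,"y": 0,"z": 0,"wx": 0,"wy": 0,"wz": 0,"fingers": -1}]' --force 50

```text
clock: 9.78
tool_pos: [0.6088, 0.0148, 0.162]
eef_rot: [0.996, 0.089, -0.005, -0.002]
contact_force: [0.5, 0.0, -7.2]
opening: 0.224
```

```bash
python3 -c "
from h import *
go([.614,.018,.13],10)
snap('wrist','w2')"
```

```text
t 9.78 pos [0.6088 0.0148 0.162 ] F [ 0.5  0.  -7.2] open 0.224 q [-0.12  0.77  0.05  1.68 -0.06  0.7   0.13]
yaw 10.21 z [-0.011   0.0026 -0.9999]
shift [ 0.0075 -0.0026  0.0399]
turn [-0.0014  0.0033  0.0012]
```

View pics/w2.png

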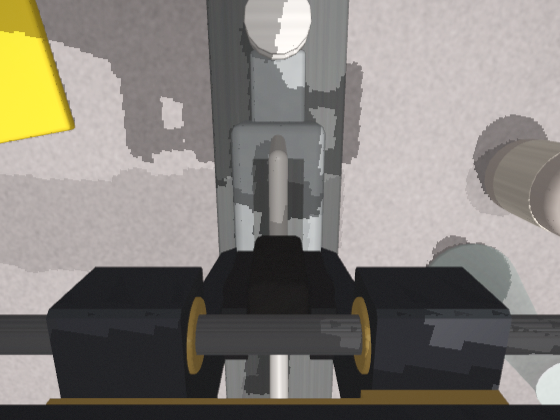

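The picture shows the saddle at (278,25), the jack straight under the gripper, and the yellow stand, bottle and flask clear. Next I'll compare saddle and bolt in the fixed cameras.

```bash
python3 -c "
from h import *
t=np.array(get_state()['tool_pos'])
im,W=cloud('w2');g=im.mean(2);z=W[...,2];v,u=np.mgrid[:420,:560]
c=(abs(u-278)<34)&(v<60)&(g>150);P=W[c];P=P[P[:,2]>np.median(P[:,2])-.006]
print('w saddle mean',P.mean(0),'x mid',(P[:,0].min()+P[:,0].max())/2,'ptp',np.ptp(P,axis=0))
a=np.radians(10.1);print('pred saddle',t[:2]+.11*np.array([-np.sin(a),np.cos(a)]))
for n in('top','side'):
  snap(n,n+'1'); im,W=cloud(n+'1');g=im.mean(2);z=W[...,2]
  s=np.array([.589,.123]); c=(np.hypot(W[...,0]-s[0],W[...,1]-s[1])<.035)&(z>.08)&(z<.1)&(g>100)
  P=W[c];print(n,'saddle',len(P),P.mean(0),(P.min(0)+P.max(0))/2,np.ptp(P,axis=0))
  c=(np.hypot(W[...,0]-.581,W[...,1]-.205)<.06)&(z>.064)&(z<.085)&(W[...,1]<.238)
  v,u=np.nonzero(c);print('lug px',u.min(),u.max(),v.min(),v.max(),'W',W[c].min(0),W[c].max(0))
a=cv2.resize(cv2.imread('pics/top1.png')[160:240,195:295],(800,600)[::1],interpolation=3)
a=cv2.resize(cv2.imread('pics/top1.png')[165:225,200:260],(400,400),interpolation=3)
b=cv2.resize(cv2.imread('pics/side1.png')[165:225,255:315],(400,400),interpolation=3)
cv2.imwrite('pics/c2.png',np.hstack([a,b]))
"
```

```text
<string>:6: RuntimeWarning: Mean of empty slice.
  ret = um.true_divide(
Traceback (most recent call last):
ValueError: zero-size array to reduction operation minimum which has no identity
```

```bash
python3 -c "
from h import *
t=np.array(get_state()['tool_pos'])
im,W=cloud('w2');g=im.mean(2);z=W[...,2];v,u=np.mgrid[:420,:560]
c=(abs(u-278)<34)&(v<60)&(g>150)&(z>.06);P=W[c];print('saddle px w2',len(P),P.mean(0) if len(P) else '')
if len(P): print('x mid',(P[:,0].min()+P[:,0].max())/2,'ptp',np.ptp(P,axis=0))
a=np.radians(10.1);print('pred saddle',t[:2]+.11*np.array([-np.sin(a),np.cos(a)]))
for n in('top','side'):
  snap(n,n+'1'); im,W=cloud(n+'1');g=im.mean(2);z=W[...,2]
  s=np.array([.589,.123]); c=(np.hypot(W[...,0]-s[0],W[...,1]-s[1])<.035)&(z>.08)&(z<.1)&(g>100)
  P=W[c];print(n,'saddle',len(P))
  if len(P): print(P.mean(0),(P.min(0)+P.max(0))/2,np.ptp(P,axis=0))
a=cv2.resize(cv2.imread('pics/top1.png')[165:225,200:260],(400,400),interpolation=3)
b=cv2.resize(cv2.imread('pics/side1.png')[165:225,255:315],(400,400),interpolation=3)
cv2.imwrite('pics/c2.png',np.hstack([a,b]))
"
```

```text
saddle px w2 3272 [0.58894204 0.12093301 0.08766793]
x mid 0.5880296175591269 ptp [0.03595295 0.02929481 0.02847064]
pred saddle [0.58977568 0.12302586]
top saddle 38
[0.59399021 0.12798254 0.08870177] [0.59570216 0.129032   0.08759068] [0.02046742 0.02635176 0.01500646]
side saddle 41
[0.58753735 0.11942654 0.09012696] [0.5863184  0.12158515 0.09046301] [0.03389885 0.04272205 0.013918  ]
```

View pics/c2.png

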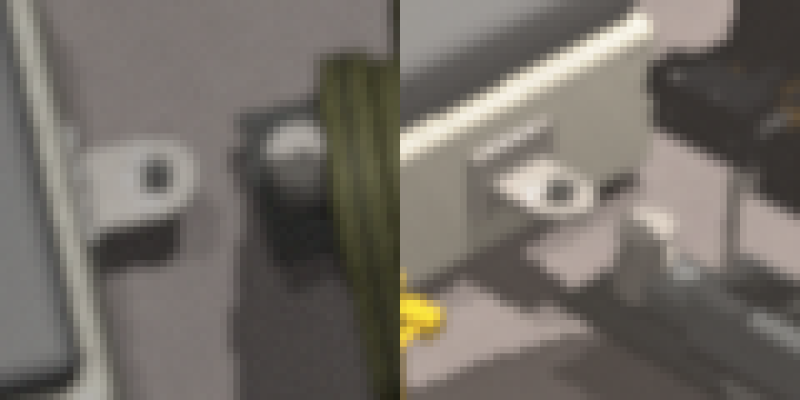

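```bash
python3 -c "
from h import *
def ray(tag,u,v,zz):
    q=np.load(f'pics/{tag}.npz');K,T=q['K'],q['T']
    d=T[:3,:3]@np.array([(u-K[0,2])/K[0,0],-(v-K[1,2])/K[1,1],-1]);o=T[:3,3];return (o+d*(zz-o[2])/d[2]).round(4)
def cen(tag,u0,v0,r,lo=True):
    im=np.load(f'pics/{tag}.npz')['im'].astype(float).mean(2)
    v,u=np.mgrid[v0-r:v0+r+1,u0-r:u0+r+1];w=im[v0-r:v0+r+1,u0-r:u0+r+1]
    w=np.clip((150-w) if lo else (w-130),0,None);return (u*w).sum()/w.sum(),(v*w).sum()/w.sum()
for tag,u,v in(('top0',223,191),('side0',278,193)):
    c=cen(tag,u,v,2);print(tag,'bolt',np.round(c,1),ray(tag,*c,.078))
for tag,u,v in(('top0',351,204),('side0',340,260)):
    c=cen(tag,u,v,7,False);print(tag,'saddle',np.round(c,1),ray(tag,*c,.096))
"
```

```text
top0 bolt [223.1 191. ] [0.5825 0.2054 0.078 ]
side0 bolt [278.5 193.3] [0.5808 0.1969 0.078 ]
top0 saddle [351.9 203.5] [ 0.5013 -0.2601  0.096 ]
side0 saddle [340.5 257.8] [ 0.5039 -0.2616  0.096 ]
```

>>> apply_moves --series '[{"x": 0.004,"y": 0,"z": 0.015,"wx": -0.0014,"wy": 0.0033,"wz": 0.001,"fingers": -1},{"x": 0,"y": 0,"z": 0.014,"wx": 0,"wy": 0,"wz": 0,"fingers": -1},{"x": 0,"y": 0,"z": 0.006,"wx": 0,"wy": 0,"wz": 0,"fingers": -1},{"x": 0,"y": 0,"z": 0,"wx": 0,"wy": 0,"wz": 0,"fingers": -1}]' --force 50

```text
clock: 10.42
tool_pos: [0.616, 0.0157, 0.1369]
eef_rot: [0.996, 0.087, 0.005, 0.0]
contact_force: [0.1, -1.0, -8.8]
opening: 0.218
```

```bash
python3 -c "
from h import *
go([.6055,.072,.1275],10)"
```

```text
t 10.43 pos [0.616  0.0157 0.1369] F [ 0.1 -1.  -8.8] open 0.218 q [-0.13  0.8   0.05  1.7  -0.06  0.63  0.13]
yaw 10.02 z [ 1.090e-02  7.000e-04 -9.999e-01]
shift [-0.0008 -0.0716  0.0116]
turn [ 0.0004 -0.0034  0.0001]
```

>>> apply_moves --series '[{"x": 0,"y": 0,"z": 0.008,"wx": 0,"wy": -0.002,"wz": 0,"fingers": -1},{"x": 0,"y": 0,"z": 0.003,"wx": 0,"wy": 0,"wz": 0,"fingers": -1},{"x": 0,"y": 0,"z": 0,"wx": 0,"wy": 0,"wz": 0,"fingers": -1}]' --force 50

```text
clock: 10.8
tool_pos: [0.6165, 0.0157, 0.1278]
eef_rot: [0.996, 0.087, 0.003, 0.0]
contact_force: [-0.0, 0.0, -7.2]
opening: 0.224
```

```bash
python3 -c "
from h import *
go([.6055,.072,.1275],10)"
```

```text
t 10.8 pos [0.6165 0.0157 0.1278] F [-0.   0.  -7.2] open 0.224 q [-0.13  0.82  0.05  1.7  -0.06  0.62  0.13]
yaw 10.01 z [ 5.2e-03 -4.0e-04 -1.0e+00]
shift [-0.0013 -0.0717  0.0003]
turn [ 0.0004 -0.0016  0.0001]
```

>>> apply_moves --series '[{"x": 0,"y": -0.015,"z": 0,"wx": 0,"wy": -0.001,"wz": 0,"fingers": -1},{"x": 0,"y": -0.02,"z": 0,"wx": 0,"wy": 0,"wz": 0,"fingers": -1},{"x": -0.001,"y": -0.02,"z": 0,"wx": 0,"wy": 0,"wz": 0,"fingers": -1},{"x": 0,"y": -0.008,"z": 0,"wx": 0,"wy": 0,"wz": 0,"fingers": -1},{"x": 0,"y": 0,"z": 0,"wx": 0,"wy": 0,"wz": 0,"fingers": -1}]' --force 50

```text
clock: 11.42
tool_pos: [0.6063, 0.0715, 0.1282]
eef_rot: [0.996, 0.089, 0.001, -0.0]
contact_force: [-0.5, -0.6, -8.5]
opening: 0.226
```

```bash
python3 -c "
from h import *
go([.601,.0965,.127],10)
snap('wrist','w3')"
```

```text
t 11.43 pos [0.6063 0.0715 0.1282] F [-0.5 -0.6 -8.5] open 0.226 q [-0.22  0.81  0.06  1.72 -0.07  0.61  0.05]
yaw 10.2 z [ 0.0027  0.0011 -1.    ]
shift [-0.0009 -0.0319  0.0016]
turn [-0.0002 -0.0009  0.0011]
```

View pics/w3.png

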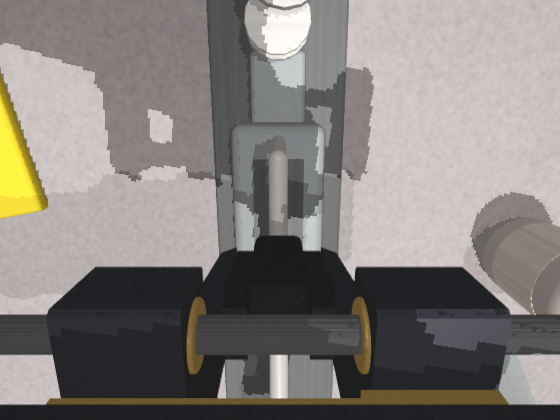

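The lug's round end just enters at the top, (280,3), laterally centred on the saddle at (278,25). Measuring its edge.

```bash
python3 -c "
from h import *
im,W=cloud('w3')
for v in range(0,12): print(v,[int(x) for x in im[v,240:318:3].mean(1)])
for v in (1,3,5,8,12): print(v,W[v,[255,270,280,290,300]].round(3).tolist())
q=np.load('pics/w3.npz');K,T=q['K'],q['T']
for v in (4,6,8):
  d=T[:3,:3]@np.array([(280-K[0,2])/K[0,0],-(v-K[1,2])/K[1,1],-1]);o=T[:3,3];print(v,o+d*(.072-o[2])/d[2])
"
```

```text
0 [64, 63, 64, 151, 134, 134, 126, 93, 133, 173, 171, 243, 245, 243, 244, 243, 245, 246, 244, 241, 237, 246, 162, 118, 138, 135]
1 [63, 63, 65, 165, 134, 136, 134, 91, 104, 168, 172, 244, 245, 243, 243, 243, 245, 246, 244, 241, 238, 223, 122, 129, 137, 134]
2 [65, 64, 68, 169, 137, 136, 137, 119, 94, 151, 164, 244, 246, 243, 243, 243, 245, 246, 244, 244, 244, 149, 124, 132, 136, 135]
3 [63, 63, 80, 169, 137, 137, 138, 135, 93, 113, 131, 243, 245, 244, 243, 243, 245, 246, 250, 251, 220, 114, 209, 132, 137, 136]
4 [64, 64, 102, 168, 137, 138, 137, 137, 109, 94, 100, 200, 239, 244, 243, 243, 249, 254, 229, 192, 156, 127, 223, 119, 137, 135]
5 [64, 62, 143, 171, 163, 136, 136, 137, 130, 93, 93, 126, 171, 225, 250, 250, 242, 197, 153, 127, 121, 192, 225, 171, 137, 134]
6 [64, 62, 160, 171, 171, 164, 136, 136, 137, 109, 95, 94, 97, 152, 211, 225, 181, 131, 118, 122, 129, 218, 225, 219, 136, 134]
7 [63, 62, 165, 170, 171, 171, 136, 136, 136, 131, 184, 110, 111, 95, 132, 158, 124, 122, 122, 168, 208, 239, 224, 229, 137, 135]
8 [64, 64, 166, 169, 170, 170, 136, 135, 137, 149, 216, 205, 141, 1
[... 459 characters left out ...]
1 [[0.573, 0.187, 0.056], [0.582, 0.185, 0.071], [0.586, 0.186, 0.071], [0.591, 0.186, 0.072], [0.596, 0.187, 0.071]]
3 [[0.573, 0.186, 0.055], [0.582, 0.184, 0.07], [0.586, 0.185, 0.071], [0.591, 0.186, 0.071], [0.596, 0.187, 0.071]]
5 [[0.573, 0.185, 0.055], [0.582, 0.184, 0.068], [0.587, 0.184, 0.071], [0.591, 0.185, 0.072], [0.596, 0.186, 0.068]]
8 [[0.573, 0.184, 0.055], [0.581, 0.185, 0.055], [0.587, 0.184, 0.066], [0.592, 0.185, 0.066], [0.597, 0.188, 0.056]]
12 [[0.574, 0.182, 0.056], [0.582, 0.183, 0.055], [0.587, 0.184, 0.054], [0.592, 0.185, 0.055], [0.597, 0.186, 0.055]]
4 [0.58656039 0.18418758 0.072     ]
6 [0.58671489 0.18332817 0.072     ]
8 [0.58686979 0.18246654 0.072     ]
```

>>> apply_moves --series '[{"x": 0.001,"y": -0.01,"z": 0.001,"wx": 0,"wy": -0.0005,"wz": 0.0005,"fingers": -1},{"x": 0,"y": -0.012,"z": 0.001,"wx": 0,"wy": 0,"wz": 0,"fingers": -1},{"x": 0,"y": -0.006,"z": 0,"wx": 0,"wy": 0,"wz": 0,"fingers": -1},{"x": 0,"y": 0,"z": 0,"wx": 0,"wy": 0,"wz": 0,"fingers": -1}]' --force 50

```text
clock: 11.98
tool_pos: [0.6033, 0.0932, 0.1265]
eef_rot: [0.996, 0.087, 0.001, 0.0]
contact_force: [-0.2, -0.6, -8.2]
opening: 0.225
```

```bash
python3 -c "
from h import *
go([.6035,.097,.1244],10)"
```

```text
t 11.97 pos [0.6033 0.0932 0.1265] F [-0.2 -0.6 -8.2] open 0.225 q [-0.27  0.82  0.06  1.72 -0.08  0.61  0.02]
yaw 9.98 z [ 1.4e-03 -6.0e-04 -1.0e+00]
shift [ 0.001  -0.0047  0.0026]
turn [ 0.0003 -0.0004 -0.0001]
```

>>> apply_moves --series '[{"x": 0.001,"y": -0.0045,"z": 0.0,"wx": 0,"wy": 0,"wz": 0,"fingers": -1},{"x": 0,"y": 0,"z": 0.002,"wx": 0,"wy": 0,"wz": 0,"fingers": -1},{"x": 0,"y": 0,"z": 0.0015,"wx": 0,"wy": 0,"wz": 0,"fingers": -1},{"x": 0,"y": 0,"z": 0,"wx": 0,"wy": 0,"wz": 0,"fingers": -1}]' --force 50

```text
clock: 12.48
tool_pos: [0.6041, 0.0966, 0.1251]
eef_rot: [0.996, 0.087, 0.001, 0.0]
contact_force: [-0.5, 1.0, -7.3]
opening: 0.224
```

```bash
python3 -c "
from h import *
go([.6035,.097,.1244],10)"
```

```text
t 12.47 pos [0.6041 0.0966 0.1251] F [-0.5  1.  -7.3] open 0.224 q [-0.27  0.82  0.07  1.71 -0.08  0.61  0.01]
yaw 9.94 z [ 2.9e-03 -7.0e-04 -1.0e+00]
shift [-0.0006 -0.0006  0.0009]
turn [ 0.0004 -0.0009 -0.0003]
```

Still carrying the full weight; a hair lower until it touches down.

>>> apply_moves --series '[{"x": -0.0005,"y": 0,"z": 0.0015,"wx": 0,"wy": -0.0005,"wz": 0,"fingers": -1},{"x": 0,"y": 0,"z": 0.002,"wx": 0,"wy": 0,"wz": 0,"fingers": -1},{"x": 0,"y": 0,"z": 0.0,"wx": 0,"wy": 0,"wz": 0,"fingers": -1}]' --force 50

```text
clock: 12.85
tool_pos: [0.6041, 0.0965, 0.125]
eef_rot: [0.996, 0.086, 0.001, 0.0]
contact_force: [-0.4, -0.2, -6.7]
opening: 0.221
```

```bash
python3 -c "
from h import *
go([.6035,.097,.1244],10)"
```

```text
t 12.85 pos [0.6041 0.0965 0.125 ] F [-0.4 -0.2 -6.7] open 0.221 q [-0.27  0.82  0.07  1.71 -0.08  0.61  0.01]
yaw 9.9 z [ 3.e-03 -2.e-04 -1.e+00]
shift [-0.0007 -0.0007  0.0008]
turn [ 0.0002 -0.0009 -0.0005]
```

>>> apply_moves --series '[{"x": 0,"y": 0,"z": 0.005,"wx": 0,"wy": 0,"wz": 0,"fingers": -1},{"x": 0,"y": 0,"z": 0.005,"wx": 0,"wy": 0,"wz": 0,"fingers": -1}]' --force 50

```text
clock: 13.1
tool_pos: [0.6043, 0.0966, 0.1248]
eef_rot: [0.996, 0.086, 0.002, -0.0]
contact_force: [-10.7, 0.5, 31.3]
opening: 0.221
```

On the bench. Release it.

>>> apply_moves --series '[{"x": 0,"y": 0,"z": -0.001,"wx": 0,"wy": 0,"wz": 0,"fingers": -1},{"x": 0,"y": 0,"z": 0,"wx": 0,"wy": 0,"wz": 0,"fingers": -0.2},{"x": 0,"y": 0,"z": 0,"wx": 0,"wy": 0,"wz": 0,"fingers": 0},{"x": 0,"y": 0,"z": 0,"wx": 0,"wy": 0,"wz": 0,"fingers": 0.1},{"x": 0,"y": 0,"z": 0,"wx": 0,"wy": 0,"wz": 0,"fingers": 0.1}]'

```text
clock: 13.72
tool_pos: [0.6072, 0.0957, 0.1264]
eef_rot: [0.996, 0.085, 0.005, 0.0]
contact_force: [0.2, 0.2, 0.3]
opening: 0.553
```

```bash
python3 -c "
from h import *
a=np.radians(10);e=np.array([-np.sin(a),np.cos(a)]);o=np.array([.604,.0965])
p=o-.167*e;print(p);go([*p,.23],10)"
```

```text
[ 0.63299925 -0.06796289]
t 13.72 pos [0.6072 0.0957 0.1264] F [0.2 0.2 0.3] open 0.553 q [-0.27  0.82  0.07  1.71 -0.08  0.61  0.01]
yaw 9.78 z [ 1.060e-02  8.000e-04 -9.999e-01]
shift [-0.0016  0.2072 -0.1294]
turn [ 0.0003 -0.0034 -0.0012]
```

>>> apply_moves --series '[{"x": 0,"y": 0,"z": -0.02,"wx": 0,"wy": -0.001,"wz": 0,"fingers": 0.1},{"x": 0,"y": 0,"z": -0.04,"wx": 0,"wy": -0.001,"wz": 0,"fingers": 0.1},{"x": 0,"y": 0,"z": -0.04,"wx": 0,"wy": 0,"wz": 0,"fingers": -1},{"x": 0,"y": 0.03,"z": -0.03,"wx": 0,"wy": 0,"wz": 0,"fingers": -1},{"x": 0,"y": 0.05,"z": 0,"wx": 0,"wy": 0,"wz": 0,"fingers": -1},{"x": 0,"y": 0.05,"z": 0,"wx": 0,"wy": 0,"wz": 0,"fingers": -1},{"x": 0,"y": 0.03,"z": 0,"wx": 0,"wy": 0,"wz": 0,"fingers": -1},{"x": 0,"y": 0,"z": 0,"wx": 0,"wy": 0,"wz": 0,"fingers": -1}]'

```text
clock: 14.72
tool_pos: [0.6314, -0.0328, 0.2425]
eef_rot: [0.996, 0.086, 0.006, 0.0]
contact_force: [0.1, 0.1, 0.1]
opening: 0.005
```

```bash
python3 -c "
from h import *
go([.633,-.068,.14],10)
snap('wrist','w4')"
```

```text
t 14.72 pos [ 0.6314 -0.0328  0.2425] F [0.1 0.1 0.1] open 0.005 q [-0.06  0.69  0.07  1.56 -0.06  0.88  0.2 ]
yaw 9.91 z [ 1.300e-02  2.000e-04 -9.999e-01]
shift [-0.0072  0.0434  0.1282]
turn [ 0.0006 -0.0041 -0.0005]
```

View pics/w4.png

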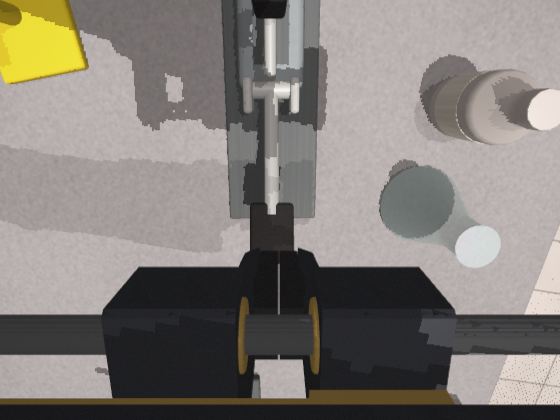

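The jack stands flat, with its base rear edge at v≈217 (u 230–315) and the pad at (272,225), just ahead of the closed fingers. Now I'll get the jack pose from the base edges.

```bash
python3 -c "
from h import *
im,W=cloud('w4');g=im.mean(2);z=W[...,2];v,u=np.mgrid[:420,:560]
c=(u>215)&(u<330)&(v<230)&(g<135)&(z>.003)&(z<.012)
r=cv2.minAreaRect(W[c][:,:2].astype(np.float32)*1000);print(r,z[c].mean());print(cv2.boxPoints(r))
c=(u>245)&(u<300)&(v>200)&(v<245)&(z>.07)&(z<.13);P=W[c];print('pad',P.min(0),P.max(0),P.mean(0))
q=np.load('pics/w4.npz');K,T=q['K'],q['T']
def ray(u,v,zz):
  d=T[:3,:3]@np.array([(u-K[0,2])/K[0,0],-(v-K[1,2])/K[1,1],-1]);o=T[:3,3];return (o+d*(zz-o[2])/d[2]).round(4)
for n,p in dict(rl=(230,217),rr=(315,216),fl=(222,2),fr=(321,2)).items(): print(n,ray(*p,.008))
a=cv2.imread('pics/w4.png')[0:4]
print([int(x) for x in g[1,210:335:3]]);print([int(x) for x in g[150,210:335:3]]);
print('col',[int(x) for x in g[205:230,240]])
"
```

```text
((618.0678100585938, 19.08806610107422), (90.12137603759766, 207.680419921875), 9.955370903015137) 0.007260435290104082
[[555.7336   113.574585]
 [591.63763  -90.97873 ]
 [680.40204  -75.39845 ]
 [644.498    129.15486 ]]
pad [ 0.61223954 -0.07859139  0.08615612] [ 0.65177704 -0.04243436  0.10560634] [ 0.63191494 -0.0597837   0.09681675]
rl [ 0.5923 -0.0896  0.008 ]
rr [ 0.6804 -0.0736  0.008 ]
fl [0.5573 0.1114 0.008 ]
fr [0.6457 0.127  0.008 ]
[109, 108, 114, 110, 63, 71, 72, 71, 53, 79, 100, 110, 111, 112, 18, 20, 21, 23, 22, 23, 28, 34, 36, 31, 33, 27, 130, 179, 179, 179, 166, 131, 123, 125, 126, 124, 121, 177, 180, 179, 183, 179]
[182, 181, 178, 186, 181, 180, 101, 123, 123, 120, 122, 121, 122, 125, 125, 121, 51, 53, 75, 127, 141, 137, 139, 125, 129, 126, 126, 126, 130, 128, 131, 129, 132, 128, 130, 118, 173, 174, 181, 180, 185, 180]
col [107, 108, 107, 107, 107, 107, 107, 108, 108, 109, 108, 110, 104, 115, 151, 161, 162, 162, 176, 166, 159, 159, 161, 164, 177]
```

```bash
python3 -c "
from h import *
go([.6334,-.0684,.115],10)
T=np.load('pics/w4.npz')['T'];print(T[:3,3]-get_state()['tool_pos'])"
```

```text
t 14.78 pos [ 0.6313 -0.0309  0.2424] F [0.1 0.3 0.6] open 0.002 q [-0.06  0.69  0.07  1.56 -0.06  0.88  0.2 ]
yaw 10.04 z [ 0.0128  0.0016 -0.9999]
shift [-0.0077  0.0465  0.1593]
turn [ 0.0002 -0.0041  0.0002]
[-0.01455789  0.06652254  0.14526266]
```

>>> apply_moves --series '[{"x": -0.003,"y": 0.03,"z": 0.02,"wx": 0,"wy": -0.003,"wz": 0,"fingers": -1},{"x": -0.001,"y": 0.012,"z": 0.04,"wx": 0,"wy": -0.001,"wz": 0,"fingers": -1},{"x": 0,"y": 0,"z": 0.04,"wx": 0,"wy": 0,"wz": 0,"fingers": -1},{"x": 0,"y": 0,"z": 0.02,"wx": 0,"wy": 0,"wz": 0,"fingers": -1},{"x": 0,"y": 0,"z": 0,"wx": 0,"wy": 0,"wz": 0,"fingers": -1}]'

```text
clock: 15.4
tool_pos: [0.6362, -0.0534, 0.1468]
eef_rot: [0.996, 0.094, 0.002, -0.003]
contact_force: [0.5, -0.1, -0.1]
opening: 0.002
```

```bash
python3 -c "
from h import *
go([.6334,-.0684,.11],10)"
```

```text
t 15.4 pos [ 0.6362 -0.0534  0.1468] F [ 0.5 -0.1 -0.1] open 0.002 q [-0.01  0.82  0.05  1.61 -0.06  0.71  0.26]
yaw 10.73 z [ 0.004   0.0065 -1.    ]
shift [-0.0072  0.0181  0.0459]
turn [-0.0018 -0.0016  0.0041]
```

>>> apply_moves --series '[{"x": -0.006,"y": 0.015,"z": 0.02,"wx": -0.0015,"wy": -0.001,"wz": 0.003,"fingers": -1},{"x": 0,"y": 0,"z": 0.015,"wx": 0,"wy": 0,"wz": 0,"fingers": -1},{"x": 0,"y": 0,"z": 0,"wx": 0,"wy": 0,"wz": 0,"fingers": -1}]'

```text
clock: 15.78
tool_pos: [0.6351, -0.0661, 0.1191]
eef_rot: [0.996, 0.089, 0.003, -0.0]
contact_force: [-0.1, -0.1, 0.6]
opening: 0.004
```

```bash
python3 -c "
from h import *
go([.6334,-.0684,.11],10)"
```

```text
t 15.78 pos [ 0.6351 -0.0661  0.1191] F [-0.1 -0.1  0.6] open 0.004 q [ 0.01  0.85  0.05  1.63 -0.06  0.65  0.26]
yaw 10.21 z [ 5.3e-03  9.0e-04 -1.0e+00]
shift [-0.0027  0.0024  0.0113]
turn [ 0.     -0.0017  0.0012]
```

>>> apply_moves --series '[{"x": -0.001,"y": 0.003,"z": 0.012,"wx": 0,"wy": -0.001,"wz": 0.001,"fingers": -1},{"x": -0.001,"y": 0.0015,"z": 0.012,"wx": 0,"wy": 0,"wz": 0,"fingers": -1},{"x": 0,"y": 0.0015,"z": 0.012,"wx": 0,"wy": 0,"wz": 0,"fingers": -1},{"x": 0,"y": 0.0015,"z": 0.012,"wx": 0,"wy": 0,"wz": 0,"fingers": -1}]'

```text
clock: 16.27
tool_pos: [0.6367, -0.0742, 0.0808]
eef_rot: [0.996, 0.087, 0.003, 0.001]
contact_force: [-0.7, -1.2, 11.4]
opening: 0.003
```

```bash
python3 -c "
from h import *
go([.6351,-.0783,.047],10)"
```

```text
t 16.27 pos [ 0.6367 -0.0742  0.0808] F [-0.7 -1.2 11.4] open 0.003 q [ 0.02  0.91  0.04  1.64 -0.06  0.58  0.27]
yaw 9.97 z [ 0.0069 -0.0015 -1.    ]
shift [-0.0032  0.0046  0.0423]
turn [ 0.0009 -0.0021 -0.0002]
```

>>> apply_moves --series '[{"x": -0.001,"y": 0.001,"z": 0.012,"wx": 0,"wy": -0.001,"wz": 0,"fingers": -1},{"x": -0.001,"y": 0.001,"z": 0.012,"wx": 0,"wy": -0.001,"wz": 0,"fingers": -1},{"x": 0,"y": 0.001,"z": 0.012,"wx": 0,"wy": 0,"wz": 0,"fingers": -1}]'

```text
clock: 16.65
tool_pos: [0.6375, -0.0788, 0.0539]
eef_rot: [0.996, 0.086, 0.002, 0.002]
contact_force: [-3.2, 1.2, 11.1]
opening: 0.004
```

```bash
python3 -c "
from h import *
go([.6351,-.0783,.047],10)"
```

```text
t 16.65 pos [ 0.6375 -0.0788  0.0539] F [-3.2  1.2 11.1] open 0.004 q [ 0.03  0.95  0.04  1.64 -0.06  0.54  0.27]
yaw 9.89 z [ 0.005  -0.0045 -1.    ]
shift [-0.0029 -0.0012  0.0086]
turn [ 0.0017 -0.0013 -0.0006]
```

>>> apply_moves --series '[{"x": 0,"y": 0,"z": 0.008,"wx": 0,"wy": 0,"wz": 0,"fingers": -1},{"x": 0,"y": 0,"z": 0.004,"wx": 0,"wy": 0,"wz": 0,"fingers": -1},{"x": 0,"y": 0,"z": 0.003,"wx": 0,"wy": 0,"wz": 0,"fingers": -1},{"x": 0,"y": 0,"z": 0.003,"wx": 0,"wy": 0,"wz": 0,"fingers": -1},{"x": 0,"y": 0,"z": 0.003,"wx": 0,"wy": 0,"wz": 0,"fingers": -1}]'

```text
clock: 17.27
tool_pos: [0.6376, -0.0791, 0.0461]
eef_rot: [0.996, 0.086, 0.003, 0.002]
contact_force: [-6.2, 0.3, 21.3]
opening: 0.003
```

```bash
python3 -c "
from h import *
go([.6351,-.0783,.047],10)
snap('side','side2');snap('top','top2')
go([.6351,-.0783,.047],10)
def bolt(tag,u,v,r=2):
    im=np.load(f'pics/{tag}.npz')['im'].astype(float).mean(2)
    print(tag,im[v-4:v+5,u-4:u+5].astype(int)[::2])
im,W=cloud('side2');im0,W0=cloud('side0')
z=W[...,2];c=(W0[...,1]<.29)&(W0[...,1]>.15)&(abs(W0[...,0]-.58)<.12)&(W0[...,2]>.06)
for t,w in(('top0','top2'),('side0','side2')):
  A,B=cloud(t)[1],cloud(w)[1]; c=(abs(A[...,0]-.58)<.1)&(abs(A[...,1]-.29)<.02)&(A[...,2]>.155)
  print(t,c.sum(),np.nanmedian(B[c][:,2]-A[c][:,2]))
a=cv2.resize(cv2.imread('pics/side2.png')[150:250,230:350],(720,600),interpolation=3);cv2.imwrite('pics/c3.png',a)
"
```

```text
t 17.27 pos [ 0.6376 -0.0791  0.0461] F [-6.2  0.3 21.3] open 0.003 q [ 0.03  0.96  0.04  1.64 -0.06  0.53  0.27]
yaw 9.83 z [ 0.0057 -0.0036 -1.    ]
shift [-0.0029 -0.0015 -0.0012]
turn [ 0.0014 -0.0016 -0.0009]
t 17.38 pos [ 0.6376 -0.0791  0.0461] F [-5.2  1.1 22.9] open 0.005 q [ 0.03  0.96  0.04  1.64 -0.06  0.53  0.27]
yaw 9.83 z [ 0.0057 -0.0036 -1.    ]
shift [-0.0029 -0.0015 -0.0012]
turn [ 0.0015 -0.0016 -0.001 ]
top0 607 0.011055116955842603
side0 266 0.009393073963541443
```

View pics/c3.png

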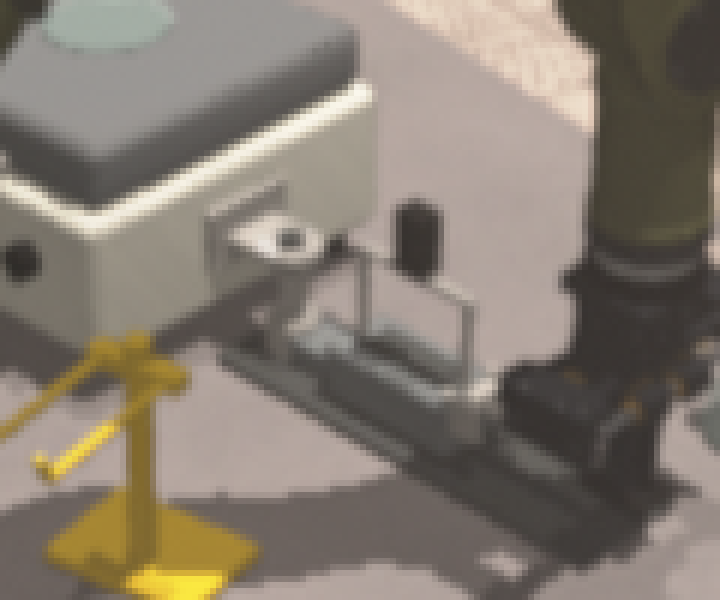

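Raised about 14 mm at the lug (bolt at (290,240), saddle post beneath it), and the handle is at its stop. Now let it back up.

>>> apply_moves --series '[{"x": 0,"y": 0,"z": 0.001,"wx": 0,"wy": 0,"wz": 0,"fingers": -1},{"x": 0,"y": -0.001,"z": -0.008,"wx": 0,"wy": 0,"wz": 0,"fingers": -1},{"x": 0,"y": -0.0015,"z": -0.012,"wx": 0,"wy": 0,"wz": 0,"fingers": -1},{"x": 0,"y": -0.0015,"z": -0.012,"wx": 0,"wy": 0,"wz": 0,"fingers": -1},{"x": 0,"y": -0.0015,"z": -0.015,"wx": 0,"wy": 0,"wz": 0,"fingers": -1},{"x": 0,"y": -0.0015,"z": -0.02,"wx": 0,"wy": 0,"wz": 0,"fingers": -1},{"x": 0,"y": -0.0015,"z": -0.02,"wx": 0,"wy": 0,"wz": 0,"fingers": -1},{"x": 0,"y": 0,"z": -0.01,"wx": 0,"wy": 0,"wz": 0,"fingers": -1}]'

```text
clock: 18.38
tool_pos: [0.6356, -0.0698, 0.1283]
eef_rot: [0.996, 0.086, 0.003, 0.0]
contact_force: [-0.0, 0.2, 0.1]
opening: 0.005
```

>>> apply_moves --series '[{"x": 0,"y": 0,"z": 0,"wx": 0,"wy": 0,"wz": 0,"fingers": -1},{"x": 0,"y": 0,"z": 0,"wx": 0,"wy": 0,"wz": 0,"fingers": -1}]'

```text
clock: 18.62
tool_pos: [0.6356, -0.0706, 0.1285]
eef_rot: [0.996, 0.086, 0.003, 0.001]
contact_force: [-0.6, -0.1, 0.0]
opening: 0.003
```

```bash
python3 -c "
from h import *
go([.6334,-.0684,.11],10)
snap('side','side3');snap('top','top3');snap('wrist','w5')
for t,w in(('top0','top3'),('side0','side3')):
  A,B=cloud(t)[1],cloud(w)[1]; c=(abs(A[...,0]-.58)<.1)&(abs(A[...,1]-.29)<.02)&(A[...,2]>.155)
  print(t,c.sum(),np.nanmedian(B[c][:,2]-A[c][:,2]))
im,W=cloud('w5');z=W[...,2];v,u=np.mgrid[:420,:560]
c=(np.hypot(W[...,0]-.633,W[...,1]+.066)<.04)&(z>.03)&(z<.115);P=W[c];print('pad',len(P),P.min(0),P.max(0),np.median(P,0))
im,W=cloud('side3');c=(np.hypot(W[...,0]-.633,W[...,1]+.066)<.04)&(W[...,2]>.03)&(W[...,2]<.112);P=W[c];print('pad side',len(P),np.percentile(P[:,2],[5,50,95]) if len(P) else '')
a=cv2.resize(cv2.imread('pics/side3.png')[170:260,270:378],(720,600),interpolation=3);cv2.imwrite('pics/c4.png',a)
"
```

```text
t 18.62 pos [ 0.6356 -0.0706  0.1285] F [-0.6 -0.1  0. ] open 0.003 q [ 0.01  0.84  0.05  1.62 -0.06  0.67  0.26]
yaw 9.84 z [ 0.0056 -0.0011 -1.    ]
shift [-0.0023 -0.0032  0.0231]
turn [ 0.0006 -0.0017 -0.0009]
top0 607 -9.177357243239648e-05
side0 266 -6.408621523823488e-05
pad 5203 [ 0.61201192 -0.08176291  0.0774639 ] [ 0.65131351 -0.02609569  0.10393592] [ 0.62975483 -0.05573426  0.09498971]
pad side 87 [0.07968617 0.09819672 0.10879735]
```

View pics/c4.png

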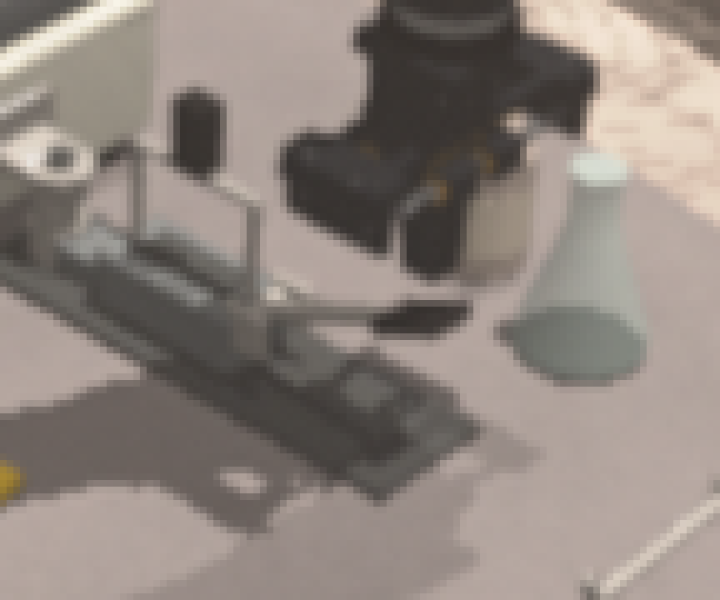

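The pad is back up at (420,318), the instrument is down (height change under 0.1 mm) and the flask is clear. Second stroke.

>>> apply_moves --series '[{"x": -0.001,"y": 0,"z": 0.015,"wx": 0,"wy": -0.001,"wz": -0.0005,"fingers": -1},{"x": 0,"y": 0,"z": 0.012,"wx": 0,"wy": 0,"wz": 0,"fingers": -1},{"x": 0,"y": 0.0015,"z": 0.012,"wx": 0,"wy": 0,"wz": 0,"fingers": -1},{"x": 0,"y": 0.0015,"z": 0.012,"wx": 0,"wy": 0,"wz": 0,"fingers": -1},{"x": 0,"y": 0.0015,"z": 0.012,"wx": 0,"wy": 0,"wz": 0,"fingers": -1},{"x": 0,"y": 0.001,"z": 0.012,"wx": 0,"wy": 0,"wz": 0,"fingers": -1},{"x": 0,"y": 0.001,"z": 0.012,"wx": 0,"wy": 0,"wz": 0,"fingers": -1}]'

```text
clock: 19.65
tool_pos: [0.6366, -0.0793, 0.0571]
eef_rot: [0.996, 0.086, 0.002, 0.003]
contact_force: [-1.1, 1.2, 10.9]
opening: 0.002
```

```bash
python3 -c "
from h import *
go([.6376,-.0791,.046],10)
im,W=cloud('w5');g=im.mean(2);z=W[...,2];v,u=np.mgrid[:420,:560]
c=(u>200)&(u<345)&(v<260)&(g<140)&(z>.003)&(z<.0115)
r=cv2.minAreaRect(W[c][:,:2].astype(np.float32)*1000);print(r);print(cv2.boxPoints(r))
"
```

```text
t 19.65 pos [ 0.6366 -0.0793  0.0571] F [-1.1  1.2 10.9] open 0.002 q [ 0.03  0.95  0.04  1.64 -0.06  0.55  0.27]
yaw 9.81 z [ 0.004  -0.0049 -1.    ]
shift [ 0.0012 -0.0001  0.0139]
turn [ 0.0018 -0.001  -0.001 ]
((623.4615478515625, -12.771232604980469), (90.46280670166016, 143.93869018554688), 9.877134323120117)
[[566.55524  50.37256]
 [591.2459  -91.43265]
 [680.36786 -75.91502]
 [655.6772   65.89018]]
```

Jack unmoved (rear edge within 0.5 mm of before). Finish the stroke and hold.

>>> apply_moves --series '[{"x": 0,"y": 0,"z": 0.01,"wx": 0,"wy": 0,"wz": 0,"fingers": -1},{"x": 0,"y": 0,"z": 0.006,"wx": 0,"wy": 0,"wz": 0,"fingers": -1},{"x": 0,"y": 0,"z": 0.004,"wx": 0,"wy": 0,"wz": 0,"fingers": -1},{"x": 0,"y": 0,"z": 0.003,"wx": 0,"wy": 0,"wz": 0,"fingers": -1},{"x": 0,"y": 0,"z": 0.003,"wx": 0,"wy": 0,"wz": 0,"fingers": -1},{"x": 0,"y": 0,"z": 0.003,"wx": 0,"wy": 0,"wz": 0,"fingers": -1}]'

```text
clock: 20.4
tool_pos: [0.6368, -0.0798, 0.0461]
eef_rot: [0.996, 0.085, 0.003, 0.002]
contact_force: [-5.4, 0.9, 21.3]
opening: 0.006
```

```bash
python3 -c "
from h import *
go([.6376,-.0791,.046],10)
snap('side','side4');snap('top','top4')
for t,w in(('top0','top4'),('side0','side4')):
  A,B=cloud(t)[1],cloud(w)[1]; c=(abs(A[...,0]-.58)<.1)&(abs(A[...,1]-.29)<.02)&(A[...,2]>.155)
  print(t,c.sum(),np.nanmedian(B[c][:,2]-A[c][:,2]))
for i in range(3): snap('side','side5')
s=get_state();print(s['clock'],s['tool_pos'],s['contact_force'],abs(s['qd']).max())
"
```

```text
t 20.4 pos [ 0.6368 -0.0798  0.0461] F [-5.4  0.9 21.3] open 0.006 q [ 0.03  0.96  0.04  1.65 -0.06  0.53  0.27]
yaw 9.71 z [ 0.0054 -0.0036 -1.    ]
shift [ 0.0012 -0.0007  0.0001]
turn [ 0.0014 -0.0015 -0.0016]
top0 607 0.011322262603959077
side0 266 0.009456344787843296
20.65 [ 0.6367689  -0.07983349  0.0460884 ] [-5.00567953  0.88256576 21.21093136] 0.0014895990956154883
```

Fully down, still, with a steady 21 N push and the instrument raised. Handing in.

```bash
python3 -c "
from plant import *
print(finish_job())"
```

```text
the job is handed in; nothing more can be done
None
```

I took the jack off the grey steel stand's hook, set it flat with its saddle under the lug, pumped it down, up and down again, and handed in holding the handle down. The hand-in gave no verdict.

**At hand-in (20.65 s):**
- **Handle:** the fingertips were at 46 mm, which is the handle's full-down height. They pushed a steady 21 N with the arm still. About 5 N of that was sideways.
- **Instrument:** the housing's near edge was up 9.5 to 11 mm, matching the first stroke. That works out to about 0.04 rad. The saddle load itself was not measured.
- **Between strokes:** the handle came back up, the instrument sank back to within 0.1 mm, and the jack's rear edge had moved less than 1 mm.

**Where the checks disagreed:**
- **Lift point:** the side camera put the lug's bolt about 8 mm away from the top camera's figure. I used the top and wrist cameras.
- **Saddle:** by the jack's measured base edges, it is about 2 to 4 mm off the lift point, against the 12 mm allowed. I could not see the saddle directly from above, because the lug hides it.

The fingers and gripper were never near the instrument while pumping. The flask was seen clear after the first stroke, and I made no separate check on the other bystanders at the end. I viewed 9 pictures.

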